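Pack the hub and the mounting foot into the kit foam

TASK

Finish packing the kit tray: press the round-flanged hub fully home into the round cutout of the dark foam insert, and the rectangular mounting foot with the fin along its middle fully home into the rectangular cutout, both upright and flat on the cutout's floor, then let go of them. The square-flanged hub and the angle bracket do not belong to this kit.

Things in the scene. Friction and masses are not known exactly. Their poses are not given: they have to be found in the camera images.
- hub: Loose bare aluminium hub, about 0.27 kg: round flange 70 mm across, 20 mm thick, with a round boss 30 mm across standing 45 mm on its middle (65 mm high in all). Grip the boss. Origin: centre of the underside; z up. A bystander has the same boss on a square flange of 66 mm.
- foot: Loose bare aluminium foot, about 0.33 kg: base 90 (its x) by 50 (y) by 20 mm thick; one upright fin along the middle, 74 mm long (x), 12 thick (y), top 65 mm above the underside. Grip the fin across its thickness. Origin: centre of the underside; z up; same after a half turn. A bystander bracket has its fin along one edge of a 70 by 60 mm base.
- round_seat (a point): Floor centre of the round cutout, 94 mm wide, 20 mm deep, in dark foam (top 35 mm above table) in a fixed grey tray (rim 40 mm). The hub's underside centre goes here, flange flush with the foam. Springy foam lips all round slope in and stop the part 5 to 10 mm above the floor: push it on down with 10 to 25 N, its weight is not enough; then it stays. x, y along the tray's sides, z up.
- slot_seat (a point): Floor centre of the rectangular cutout in the same foam, 114 mm along this point's x, 74 mm along y, 20 mm deep, with the same lips and the same push; 140 mm from round_seat along +y of the tray. The foot's underside centre goes here, its x along this point's x, either way round.
Things that resemble listed ones, but are neither listed nor needed, are in the scene too. Leave any green or pink look-alike of the foot alone.

How it is judged (in metres and radians):
At the end, for the whole second after the job is handed in: The hub sits in the round cutout and the foot in the rectangular one: each underside within 14 mm sideways of the cutout's centre and less than 3.5 mm above its floor, upright within 0.1 rad, the foot's long side within 0.2 rad of the cutout's, both at rest and released (horizontal distance between hub and round_seat below 0.014 m and z of hub in the frame of round_seat below 0.0035 m and angle between each of hub, foot's own z axis and vertical below 0.1 rad and horizontal distance between foot and slot_seat below 0.014 m and z of foot in the frame of slot_seat below 0.0035 m and angle between the x axis of foot and the x axis of slot_seat, either way round below 0.2 rad and linear speed of each of hub, foot below 0.02 m/s); the robot touches nothing.
It also fails if it takes over 58 s, if anything falls off the work surface, if the arm or the gripper's body presses on something with over 40 N, if the wrist force passes 120 N, or if a joint passes its speed limit or range.

ROBOT

A 6-joint arm with a two-finger parallel gripper is mounted at the origin on the work surface. World frame = base frame: x ahead of the robot, y to its left, z up, the work surface at z = 0. Lengths are in mm, angles in rad, forces in N, time in s.
With the tool pointing down it reaches from about 250 to 725 mm from the base axis. Payload 9.7 kg.
Tool frame: the origin (TCP) lies midway between the tips of the shut fingers; the grasp point (between the pads) lies 19 mm behind it; z points along the fingers, y is the direction in which the jaws open and shut (so a half turn about z gives the same grasp; the last joint's range is limited). The gripper opens to 85 mm and grips with 20 to 120 N. Pads are 22 mm wide; open, the fingers measure 114 mm over their backs; the gripper's body (76 mm by 85 mm) begins 54 mm behind the grasp point. The pads swing forward as they close: fully open they stand 13 mm farther back than shut.
Start: joints at [1.183, 0.087, 0.176, 1.66, 0, 1.571], TCP at [207.981, 509.157, 231.284] pointing down, gripper open.
Joint ranges: [-3.13, 3.13], [-0.85, 1.81], [-1.15, 1.24], [-2.2, 2.28], [-1.44, 1.52], [-3.14, 3.14]. Speed limits (rad/s): [2.22, 2.22, 2.57, 3.14, 3.14, 3.14].

INTERFACE

Orientations are given as a unit quaternion [w, x, y, z].
In Python, from station import * gives the robot as it stands.
- The arm moves only by the tool send_rows, never from a script. Its argument "deltas" is a list of rows, each an object of numbers: "tx", "ty", "tz": the shift along the tool's x, y, z in cm; "spin": the turn about the tool's z in rad; "gripper": the opening, from 0 (shut) to 1 (fully open). A call has 1 to 12 rows; each row shifts and turns the commanded pose from where the row before left it, along the tool's axes as they then stand; what a row does not reach is not made up. A row lasts 1/12 s, in which the tool goes at most 41.7 mm and 7.16 degrees, less where a joint would pass 70% of its speed; a pose out of reach is approached as far as the arm can. A call is refused whole if a number of a shift passes 4.17 or a number of a turn 0.125, either way. A call with a gripper value outside its range is refused whole. The fingers move at their own pace and stop on an object; "grip_force" is the grip in N (left out, the last holds). Time passes only in rows, so rows that do not move let the fingers close. It gives the time, the measured TCP pose, the force and the opening at its end, in the units of the state.
- read_state(): the state, without advancing time (a new reading comes with each control period).
- grab_frame(name): name is "scene" or "top" or "wrist"; returns a dict with "pixels" (420x560x3 uint8, blue, green, red), "range_z" (420x560 float32, mm along the optical axis (not along the pixel's ray), 0 where there is no reading), "vertical_fov" (degrees; the focal length in pixels is half the picture's height over the tangent of half this angle, whatever the lens; pixels are square), "cx", "cy" (the principal point, pixels), "cam_to_world" (4x4, takes a point from camera to world coordinates). Camera axes: x right, y up, looking along -z (the intrinsics and any distortion apply to the point x, -y, -z); pixel columns grow to the right and rows downward; lengths in mm; the calibration is good to about 2 mm. A picture is of the moment at which its call begins.
- hand_in(): hands the job in, once; it reports no verdict.
The state is a dict: "t": time; "joint_positions": joint angles; "joint_vel": joint speeds; "effort": joint torques, N m; "eef_pos": TCP position; "ee_rot": TCP orientation; "force": force on the tool from outside, world axes, zero at the start; "torque": the same for the moment, N m; "opening": opening from 0.0 (shut) to 1.0 (fully open).
Only numpy, scipy, OpenCV 4.12 (cv2) and the standard library are available. Lean on these libraries where they do the work, as an engineer would, in place of code of your own. Each camera call takes 0.05 s, during which the arm holds its last target.

## Working session

There is one attempt and no reset: what is moved stays moved. The work goes in short steps, Python scripts to look and compute and a tool call to move; the robot and the scene stay as the last step left them, time stands still between calls to the robot, and variables do not carry over. Pictures are saved under pics/ and viewed, and the job is handed in when it is done.

Besides the shell and the picture viewer there is one more tool, called after "Request:" by a JSON object that holds its "name" and its "arguments". send_rows: Moves the arm, as the interface text tells. Its arguments: {"type":"object","properties":{"deltas":{"type":"array"},"grip_force":{"type":"number"}},"required":["deltas"]}

```bash
ls; mkdir -p pics; python3 - <<'E'
from station import *
import cv2,numpy as np
print(read_state())
for n in ["scene","top","wrist"]:
    f=grab_frame(n); cv2.imwrite(f"pics/{n}0.png",f["pixels"]); np.savez(f"pics/{n}0.npz",**f)
    print(n,{k:v for k,v in f.items() if k not in("pixels","range_z")}, (f["range_z"]>0).mean())
E
```

```text
pics
{'t': 0.0, 'joint_positions': array([1.18296753e+00, 8.74870302e-02, 1.75134906e-01, 1.65978919e+00,
       1.04659245e-05, 1.57079047e+00]), 'joint_vel': array([ 0.00069322, -0.00115641,  0.00034092,  0.00028047,  0.00130951,
        0.00039268]), 'effort': array([-8.64498143e-04, -5.20384347e+01,  4.64806902e+01,  1.59660674e-02,
       -9.59685008e-05, -1.52619157e-05]), 'eef_pos': array([207.91174854, 508.94796034, 230.56864098]), 'ee_rot': array([-1.34726949e-04,  1.92698482e-01,  9.81257786e-01, -6.58878937e-04]), 'force': array([-0.49199199, -0.4886695 , -0.69041554]), 'torque': array([ 0.01417789,  0.00325641, -0.0102685 ]), 'opening': 0.9975891508142306}
scene {'vertical_fov': 43.54085043479819, 'cx': 286.06945591887984, 'cy': 218.76427740082573, 'cam_to_world': array([[ 4.59021980e-01, -7.32340406e-01,  5.02967545e-01,
         1.04253174e+03],
       [ 8.88424015e-01,  3.79181398e-01, -2.58697191e-01,
        -2.07974952e+02],
       [-1.26153104e-03,  5.65596143e-01,  8.24681400e-01,
         1.01998692e+03],
       [ 0.00000000e+00,  0.00000000e+00,  0.00000000e+00,
[... 283 characters left out ...]
73383930e-02,
         7.30963766e+01],
       [-2.73573457e-02,  1.50382530e-01,  9.88249296e-01,
         9.95604477e+02],
       [ 0.00000000e+00,  0.00000000e+00,  0.00000000e+00,
         1.00000000e+00]])} 0.9959013605442177
wrist {'vertical_fov': 66.80049020867527, 'cx': 279.2998189431972, 'cy': 217.96623052167755, 'cam_to_world': array([[ 3.78726703e-01, -8.88468409e-01, -2.59210284e-01,
         1.41281180e+02],
       [ 9.25505433e-01,  3.62840903e-01,  1.08564140e-01,
         5.36323610e+02],
       [-2.40371551e-03, -2.81016665e-01,  9.59699878e-01,
         3.73862421e+02],
       [ 0.00000000e+00,  0.00000000e+00,  0.00000000e+00,
         1.00000000e+00]])} 0.9960416666666667
```

View pics/top0.png

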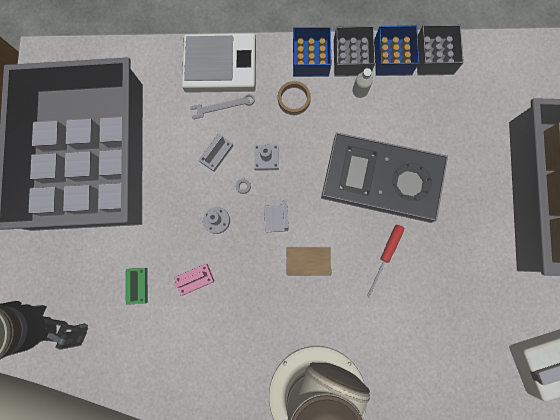

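View pics/scene0.png

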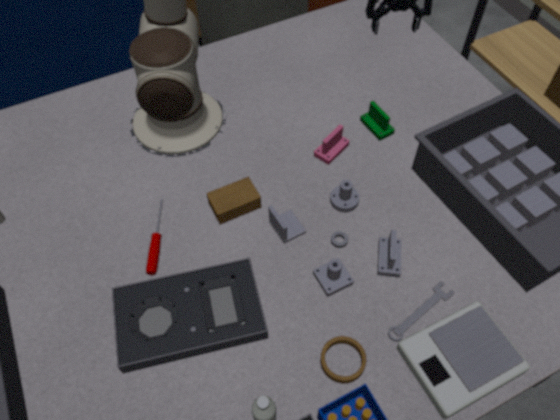

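View pics/wrist0.png

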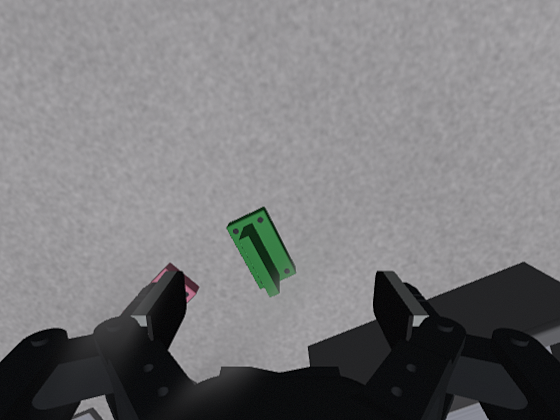

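The top view shows the hub near (216,220), the foot near (215,152), and the tray with its round cutout at (411,181) and its slot at (357,172). The bystanders are the square hub at (266,155) and the bracket at (276,217).

```bash
cat > h.py <<'E'
import cv2,numpy as np
def K(f):
    F=210/np.tan(np.radians(float(f["vertical_fov"]))/2); return F,float(f["cx"]),float(f["cy"])
def world(f):
    F,cx,cy=K(f); z=f["range_z"]; v,u=np.mgrid[:420,:560].astype(float)
    P=np.stack([(u-cx)/F*z,-(v-cy)/F*z,-z],-1); M=f["cam_to_world"]
    return P@M[:3,:3].T+M[:3,3]
def proj(f,p):
    F,cx,cy=K(f); M=f["cam_to_world"]; q=(np.atleast_2d(p)-M[:3,3])@M[:3,:3]
    return np.c_[cx+F*q[:,0]/-q[:,2], cy-F*q[:,1]/-q[:,2]]
def onplane(f,uv,z):
    F,cx,cy=K(f); M=f["cam_to_world"]; uv=np.atleast_2d(uv).astype(float)
    d=np.c_[(uv[:,0]-cx)/F,-(uv[:,1]-cy)/F,-np.ones(len(uv))]@M[:3,:3].T; o=M[:3,3]
    return o+d*((z-o[2])/d[:,2])[:,None]
E
python3 - <<'E'
from h import *
for n in ["top","scene"]:
    f=dict(np.load(f"pics/{n}0.npz")); W=world(f); z=W[...,2]
    m=(z>10)&(z<75)&(W[...,0]>200)&(W[...,0]<650)&(abs(W[...,1])<350)
    tab=W[(abs(z)<8)&(W[...,0]>200)&(W[...,0]<650)&(abs(W[...,1])<350)]
    print(n,"table z med",np.median(tab[:,2]),tab[:,2].std())
    nn,l,s,c=cv2.connectedComponentsWithStats(m.astype(np.uint8))
    for i in range(1,nn):
        if s[i,4]>40:
            p=W[l==i]; print(s[i],c[i].round(),np.median(p,0).round(1),"zmax",np.percentile(p[:,2],[50,90,99]).round(1))
    img=f["pixels"]
    x0,y0,x1,y1=(170,120,470,240) if n=="top" else (100,160,420,380)
    sc=2.5
    cv2.imwrite(f"pics/{n}0z.png",cv2.resize(img[y0:y1,x0:x1],None,fx=sc,fy=sc,interpolation=cv2.INTER_CUBIC))
E
```

```text
top table z med 0.5886696704368433 1.7980883300290162
[199 136  34  35 616] [215. 153.] [613.  260.8  22.9] zmax [22.9 65.8 68.3]
[ 321  138  127   85 7772] [386. 178.] [ 546.  -182.5   34.7] zmax [34.7 38.2 42.3]
[254 145  25  25 619] [266. 157.] [600.2 127.4  21.2] zmax [21.2 65.3 68.1]
[236 179  15  14 120] [243. 185.] [530.6 189.1  14.4] zmax [14.4 17.1 18.5]
[264 200  24  32 592] [276. 217.] [442.5 101.4  13.3] zmax [13.3 65.3 67.7]
[203 207  27  27 557] [216. 220.] [433.9 254.3  21.5] zmax [21.5 65.4 67.9]
[367 225  37  72 486] [389. 250.] [ 365.8 -188.8   22.3] zmax [22.3 26.5 28.7]
[ 287  247   44   28 1227] [309. 260.] [331.9  18.7  45.6] zmax [45.6 47.9 49.6]
[174 264  40  32 694] [194. 279.] [284.6 307.   21.8] zmax [21.8 65.5 67.9]
scene table z med 0.7447680009299802 2.040076421370547
[314 124  33  39 651] [331. 145.] [294.4 304.5  23.9] zmax [23.9 65.2 68.6]
[ 207  176   55   47 1579] [234. 199.] [343.2  17.9  44.7] zmax [44.7 47.7 49.9]
[330 179  30  32 655] [345. 196.] [447.1 252.9  22. ] zmax [22.  64.9 68.4]
[146 199  18  76 567] [155. 247.] [ 374.6 -191.8   22.5] zmax [22.5 27.1 29.8]
[269 205  38  37 722] [285. 223.] [450.7  87.8  15.4] zmax [15.4 65.7 69.1]
[378 229  24  45 709] [389. 251.] [620.3 262.5  21.9] zmax [21.9 65.9 68.7]
[331 231  18  16 160] [339. 238.] [532.9 190.4  14.1] zmax [14.1 16.6 18.5]
[  112   257   155   115 12037] [185. 313.] [ 551.3 -188.3   34.6] zmax [34.6 38.4 42.2]
[313 258  42  38 911] [333. 276.] [617.8 121.7  21.4] zmax [21.4 64.4 67.8]
```

View pics/top0z.png

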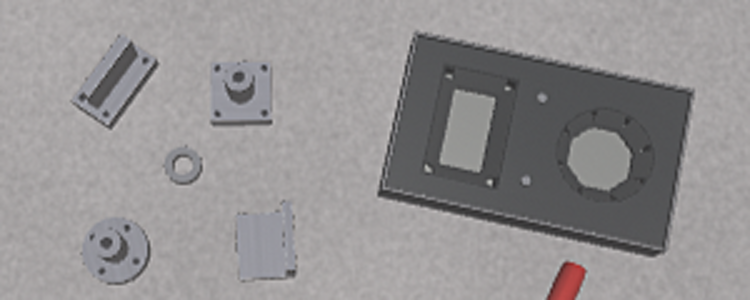

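View pics/scene0z.png

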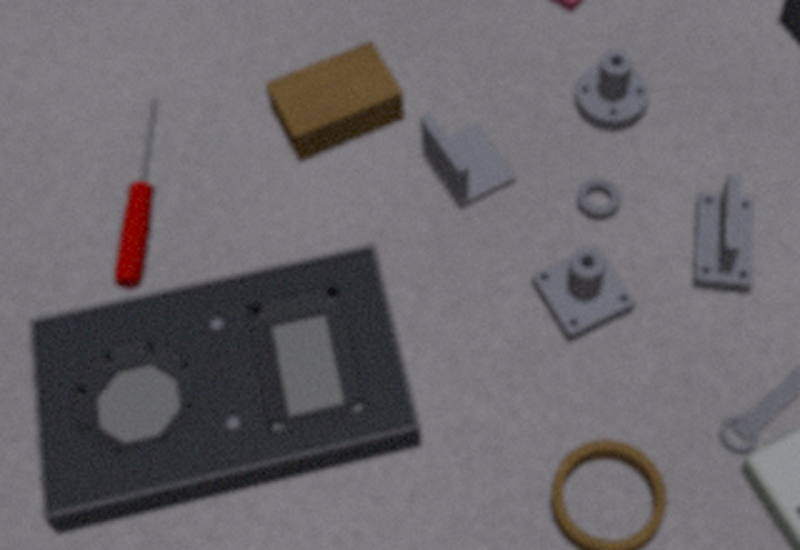

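```bash
python3 - <<'E'
from h import *
for n in ["top","scene"]:
    f=dict(np.load(f"pics/{n}0.npz")); W=world(f); z=W[...,2]; X,Y=W[...,0],W[...,1]
    g=f["pixels"].max(-1).astype(int)
    print(n)
    def reg(cx,cy,r,z0,z1): return ((X-cx)**2+(Y-cy)**2<r*r)&(z>z0)&(z<z1)
    # hub boss top: pixels with z near 65
    m=reg(440,254,50,58,72); v,u=np.nonzero(m); P=onplane(f,np.c_[u,v],65)
    print(" boss top",P.mean(0).round(1),np.ptp(P,0).round(1),len(u))
    m=reg(440,254,60,12,72); v,u=np.nonzero(m)
    hull=cv2.convexHull(np.c_[u,v][ :].astype(np.int32))
    m2=reg(440,254,60,14,26); v,u=np.nonzero(m2); P=onplane(f,np.c_[u,v],20)
    (c,r)=cv2.minEnclosingCircle(P[:,:2].astype(np.float32)); print(" flange",np.round(c,1),r)
    # foot fin
    m=reg(615,261,70,58,72); v,u=np.nonzero(m); P=onplane(f,np.c_[u,v],65)
    R=cv2.minAreaRect(P[:,:2].astype(np.float32)); print(" fin",R, P.mean(0).round(1))
    m=reg(615,261,70,14,26); v,u=np.nonzero(m); P=onplane(f,np.c_[u,v],20)
    R=cv2.minAreaRect(P[:,:2].astype(np.float32)); print(" base",R)
    # tray
    m=(z>28)&(z<48)&(X>440)&(X<660)&(Y<-50)&(Y>-330); 
    m=cv2.morphologyEx(m.astype(np.uint8),cv2.MORPH_OPEN,np.ones((3,3)))
    v,u=np.nonzero(m); P=onplane(f,np.c_[u,v],40)
    R=cv2.minAreaRect(P[:,:2].astype(np.float32)); print(" tray rim",R)
    # bright floor areas
    m=((g>110)&(z<30)&(X>470)&(X<630)&(Y<-80)&(Y>-300)).astype(np.uint8)
    nn,l,s,c=cv2.connectedComponentsWithStats(m)
    for i in range(1,nn):
        if s[i,4]>60:
            v,u=np.nonzero(l==i); zz=np.median(z[l==i]); P=onplane(f,np.c_[u,v],15)
            print(" floor",s[i,4],zz.round(1),P.mean(0).round(1),cv2.minAreaRect(P[:,:2].astype(np.float32)))
E
```

```text
top
 boss top [437.1 258.3  65. ] [27.7 27.8  0. ] 112
 flange [437.4 258.2] 35.098960876464844
 fin ((621.0074462890625, 263.6990661621094), (14.842717170715332, 74.1802749633789), 55.04951477050781) [620.8 264.4  65. ]
 base ((621.0718994140625, 263.82220458984375), (51.94517135620117, 90.53384399414062), 55.05957794189453)
 tray rim ((547.158447265625, -178.429931640625), (293.938720703125, 177.0233612060547), 76.9962158203125)
 floor 517 16.0 [ 565.3 -111.3   15. ] ((565.5809326171875, -111.31920623779297), (44.481712341308594, 83.36061096191406), 76.8212890625)
 floor 477 15.9 [ 534.1 -248.    15. ] ((534.3170776367188, -247.82843017578125), (64.50463104248047, 61.72028350830078), 30.367183685302734)
scene
 boss top [440.  258.8  65. ] [33.6 33.   0. ] 121
 flange [439.8 258.4] 36.666072845458984
 fin ((623.3706665039062, 263.74951171875), (12.602180480957031, 78.24740600585938), 55.93375778198242) [624.9 263.6  65. ]
 base ((623.372802734375, 263.58453369140625), (49.9897575378418, 93.26392364501953), 55.63017654418945)
 tray rim ((551.0621948242188, -178.90090942382812), (293.38812255859375, 179.66775512695312), 77.18046569824219)
 floor 207 0.3 [ 629.5 -271.5   15. ] ((631.6048583984375, -261.7231140136719), (75.7527847290039, 18.06009864807129), 82.25635528564453)
```

```bash
cat > go.py <<'E'
import sys,numpy as np
from station import *
from scipy.spatial.transform import Rotation as R
s=read_state(); q=s["ee_rot"]; M=R.from_quat([q[1],q[2],q[3],q[0]]).as_matrix()
t=np.array([float(a) for a in sys.argv[1:4]]); d=M.T@(t-s["eef_pos"])/10
jy=np.degrees(np.arctan2(M[1,1],M[0,1]))
print("t",round(s["t"],2),"pos",s["eef_pos"].round(1),"force",s["force"].round(1),"open",round(s["opening"],3),"jaw deg",jy.round(1),"z",M[:,2].round(3),"j6",s["joint_positions"][5].round(2))
print("total cm",d.round(2),"min rows",np.ceil(np.linalg.norm(d)/4.1))
if len(sys.argv)>4:
    e=(jy-float(sys.argv[4])+90)%180-90; print("spin",np.radians(e).round(3))
E
python3 go.py 438.5 258.3 150
```

```text
t 0.15 pos [207.9 509.  230.7] force [ 0.1  0.5 -0.2] open 1.0 jaw deg 67.8 z [-0.    -0.001 -1.   ] j6 1.57
total cm [-30.83 -14.48   8.09] min rows 9.0
```

Request:
{"name": "send_rows", "arguments": {"deltas": [{"tx": -2.8, "ty": -1.32, "tz": 0.73}, {"tx": -2.8, "ty": -1.32, "tz": 0.73}, {"tx": -2.8, "ty": -1.32, "tz": 0.73}, {"tx": -2.8, "ty": -1.32, "tz": 0.73}, {"tx": -2.8, "ty": -1.32, "tz": 0.73}, {"tx": -2.8, "ty": -1.32, "tz": 0.73}, {"tx": -2.8, "ty": -1.32, "tz": 0.73}, {"tx": -2.8, "ty": -1.32, "tz": 0.73}, {"tx": -2.8, "ty": -1.32, "tz": 0.73}, {"tx": -2.8, "ty": -1.32, "tz": 0.73}, {"tx": -2.8, "ty": -1.32, "tz": 0.73}, {}]}}

```text
validation failed for argument at $.de...
```

```bash
python3 go.py 438.5 258.3 60; python3 - <<'E'
from station import *
from h import *
f=grab_frame("wrist"); cv2.imwrite("pics/w1.png",f["pixels"]); W=world(f); z=W[...,2]
m=((z>58)&(z<72)&(np.hypot(W[...,0]-438,W[...,1]-258)<30)); v,u=np.nonzero(m); P=onplane(f,np.c_[u,v],65)
print(len(u),P.mean(0),np.ptp(P,0),cv2.minEnclosingCircle(P[:,:2].astype(np.float32)) if len(u) else 0)
m=((z>14)&(z<26)&(np.hypot(W[...,0]-438,W[...,1]-258)<55)); v,u=np.nonzero(m); P=onplane(f,np.c_[u,v],20)
print(cv2.minEnclosingCircle(P[:,:2].astype(np.float32)))
E
```

```text
t 0.15 pos [207.9 509.  230.7] force [ 0.1  0.5 -0.2] open 1.0 jaw deg 67.8 z [-0.    -0.001 -1.   ] j6 1.57
total cm [-30.83 -14.47  17.09] min rows 10.0<stdin>:5: RuntimeWarning: Mean of empty slice.
  ret = um.true_divide(
Traceback (most recent call last):
ValueError: zero-size array to reduction operation maximum which has no identity
```

View pics/w1.png

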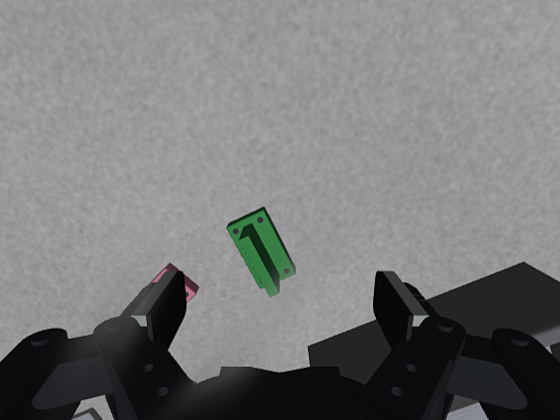

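The call was refused and the arm did not move, so the picture is the same as before. The empty row is probably the cause, so I'll resend with every field filled in.

Request:
{"name": "send_rows", "arguments": {"deltas": [{"tx": -2.8, "ty": -1.32, "tz": 0.73, "spin": 0, "gripper": 1}, {"tx": -2.8, "ty": -1.32, "tz": 0.73, "spin": 0, "gripper": 1}, {"tx": -2.8, "ty": -1.32, "tz": 0.73, "spin": 0, "gripper": 1}, {"tx": -2.8, "ty": -1.32, "tz": 0.73, "spin": 0, "gripper": 1}, {"tx": -2.8, "ty": -1.32, "tz": 0.73, "spin": 0, "gripper": 1}, {"tx": -2.8, "ty": -1.32, "tz": 0.73, "spin": 0, "gripper": 1}, {"tx": -2.8, "ty": -1.32, "tz": 0.73, "spin": 0, "gripper": 1}, {"tx": -2.8, "ty": -1.32, "tz": 0.73, "spin": 0, "gripper": 1}, {"tx": -2.8, "ty": -1.32, "tz": 0.73, "spin": 0, "gripper": 1}, {"tx": -2.8, "ty": -1.32, "tz": 0.73, "spin": 0, "gripper": 1}, {"tx": -2.8, "ty": -1.32, "tz": 0.73, "spin": 0, "gripper": 1}, {"tx": 0, "ty": 0, "tz": 0, "spin": 0, "gripper": 1}]}}

```text
t: 1.2
eef_pos: [440.2, 254.7, 149.2]
ee_rot: [-0.0, 0.194, 0.981, -0.001]
force: [0.2, 0.9, 0.9]
opening: 1.002
```

```bash
cat > w.py <<'E'
import sys
from station import *
from h import *
f=grab_frame("wrist"); cv2.imwrite(f"pics/{sys.argv[1]}.png",f["pixels"]); W=world(f); z=W[...,2]
x,y=float(sys.argv[2]),float(sys.argv[3])
for lo,hi,h,r in((58,72,65,45),(14,26,20,60)):
    m=((z>lo)&(z<hi)&(np.hypot(W[...,0]-x,W[...,1]-y)<r)); 
    m=cv2.morphologyEx(m.astype(np.uint8),cv2.MORPH_OPEN,np.ones((3,3)));v,u=np.nonzero(m)
    if len(u)<5: print("none");continue
    P=onplane(f,np.c_[u,v],h)[:,:2].astype(np.float32)
    print(h,len(u),"px",u.mean().round(),v.mean().round(),cv2.minEnclosingCircle(P),cv2.minAreaRect(P))
E
python3 w.py w2 438 258;python3 go.py 438.5 258.3 60
```

```text
65 1225 px 284.0 217.0 ((435.7206115722656, 259.2868347167969), 15.290689468383789) ((435.7276306152344, 259.3849792480469), (29.07221221923828, 29.418392181396484), 67.5813980102539)
20 3257 px 283.0 197.0 ((435.95428466796875, 259.0836486816406), 34.93666076660156) ((435.9311218261719, 259.2923583984375), (68.76654815673828, 68.63874053955078), 67.61003112792969)
t 1.25 pos [439.1 256.2 149.9] force [0.2 1.  0.8] open 1.001 jaw deg 67.6 z [-0.001 -0.001 -1.   ] j6 0.92
total cm [0.13 0.18 8.99] min rows 3.0
```

View pics/w2.png

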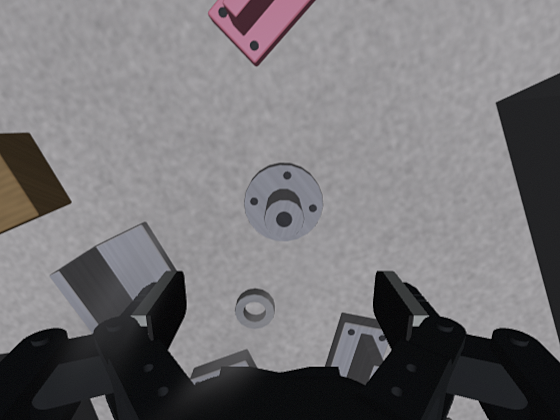

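The wrist view shows the hub's boss at (284,217). It measures (436,259), within a few mm of the top and scene fixes. Going down.

Request:
{"name": "send_rows", "arguments": {"deltas": [{"tx": 0.2, "ty": 0.16, "tz": 2.2, "spin": 0, "gripper": 1}, {"tx": 0, "ty": 0, "tz": 2.5, "spin": 0, "gripper": 1}, {"tx": 0, "ty": 0, "tz": 2.5, "spin": 0, "gripper": 1}, {"tx": 0, "ty": 0, "tz": 2.5, "spin": 0, "gripper": 1}, {"tx": 0, "ty": 0, "tz": 1.5, "spin": 0, "gripper": 1}, {"tx": 0, "ty": 0, "tz": 1.0, "spin": 0, "gripper": 1}, {"tx": 0, "ty": 0, "tz": 0, "spin": 0, "gripper": 1}, {"tx": 0, "ty": 0, "tz": 0, "spin": 0, "gripper": 0.2}, {"tx": 0, "ty": 0, "tz": 0, "spin": 0, "gripper": 0}, {"tx": 0, "ty": 0, "tz": 0, "spin": 0, "gripper": 0}, {"tx": 0, "ty": 0, "tz": 0, "spin": 0, "gripper": 0}, {"tx": 0, "ty": 0, "tz": 0, "spin": 0, "gripper": 0}], "grip_force": 70}}

```text
t: 2.25
eef_pos: [437.5, 260.8, 30.2]
ee_rot: [0.001, 0.193, 0.981, 0.001]
force: [-0.6, -1.0, 0.9]
opening: 0.335
```

```bash
python3 go.py 437.5 258.6 28;
```

```text
t 2.25 pos [437.5 260.8  30.2] force [-0.6 -1.   0.9] open 0.335 jaw deg 67.8 z [ 0.002  0.001 -1.   ] j6 0.93
total cm [-0.08 -0.2   0.22] min rows 1.0
```

Request:
{"name": "send_rows", "arguments": {"deltas": [{"tx": 0, "ty": 0, "tz": 0, "spin": 0, "gripper": 0}, {"tx": 0, "ty": 0, "tz": -1, "spin": 0, "gripper": 0}, {"tx": 0, "ty": 0, "tz": -2, "spin": 0, "gripper": 0}, {"tx": 0, "ty": 0, "tz": -3, "spin": 0, "gripper": 0}, {"tx": 0, "ty": 0, "tz": -3, "spin": 0, "gripper": 0}, {"tx": 0, "ty": 0, "tz": -1, "spin": 0, "gripper": 0}, {"tx": 0, "ty": 0, "tz": 0, "spin": 0, "gripper": 0}]}}

```text
t: 2.83
eef_pos: [438.2, 261.2, 132.1]
ee_rot: [0.002, 0.193, 0.981, 0.002]
force: [0.1, 0.2, -2.4]
opening: 0.334
```

```bash
python3 go.py 535.8 -248.2 130;python3 w.py w3 438 258 
```

```text
t 2.83 pos [438.2 261.2 132.1] force [ 0.1  0.2 -2.4] open 0.334 jaw deg 67.8 z [ 0.004  0.003 -1.   ] j6 0.93
total cm [-28.31 -43.46   0.12] min rows 13.0
none
none
```

View pics/w3.png

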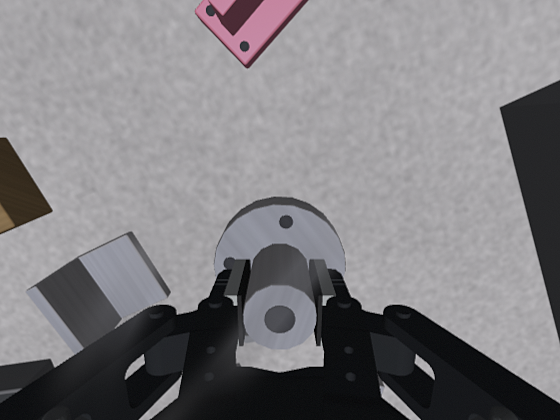

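Hub held upright in the jaws at (280,320), with −2.4 N of weight on the wrist. Carrying it to the tray.

Request:
{"name": "send_rows", "arguments": {"deltas": [{"tx": -1.2, "ty": -1.8, "tz": 0, "spin": 0, "gripper": 0}, {"tx": -1.9, "ty": -3.0, "tz": 0, "spin": 0, "gripper": 0}, {"tx": -1.9, "ty": -3.0, "tz": 0, "spin": 0, "gripper": 0}, {"tx": -1.9, "ty": -3.0, "tz": 0, "spin": 0, "gripper": 0}, {"tx": -1.9, "ty": -3.0, "tz": 0, "spin": 0, "gripper": 0}, {"tx": -1.9, "ty": -3.0, "tz": 0, "spin": 0, "gripper": 0}, {"tx": -1.9, "ty": -3.0, "tz": 0, "spin": 0, "gripper": 0}, {"tx": -1.9, "ty": -3.0, "tz": 0, "spin": 0, "gripper": 0}, {"tx": -1.9, "ty": -3.0, "tz": 0, "spin": 0, "gripper": 0}, {"tx": -1.9, "ty": -3.0, "tz": 0, "spin": 0, "gripper": 0}, {"tx": -1.9, "ty": -3.0, "tz": 0, "spin": 0, "gripper": 0}, {"tx": -1.9, "ty": -3.0, "tz": 0, "spin": 0, "gripper": 0}]}}

```text
t: 3.88
eef_pos: [508.9, -146.8, 126.6]
ee_rot: [-0.002, 0.193, 0.981, 0.0]
force: [0.7, 2.5, -2.2]
opening: 0.332
```

```bash
python3 go.py 535.8 -248.2 130
```

```text
t 3.88 pos [ 508.9 -146.8  126.6] force [ 0.7  2.5 -2.2] open 0.332 jaw deg 67.8 z [-0.003  0.001 -1.   ] j6 0.11
total cm [-6.32 -8.37 -0.36] min rows 3.0
```

Request:
{"name": "send_rows", "arguments": {"deltas": [{"tx": -1.6, "ty": -2.4, "tz": 0, "spin": 0, "gripper": 0}, {"tx": -1.6, "ty": -2.2, "tz": 0, "spin": 0, "gripper": 0}, {"tx": -1.6, "ty": -2.0, "tz": 0, "spin": 0, "gripper": 0}, {"tx": -1.4, "ty": -1.8, "tz": 0, "spin": 0, "gripper": 0}, {"tx": 0, "ty": 0, "tz": 0, "spin": 0, "gripper": 0}, {"tx": 0, "ty": 0, "tz": 0, "spin": 0, "gripper": 0}, {"tx": 0, "ty": 0, "tz": 0, "spin": 0, "gripper": 0}]}}

```text
t: 4.47
eef_pos: [534.7, -245.8, 127.1]
ee_rot: [-0.001, 0.193, 0.981, 0.0]
force: [0.4, 0.1, -2.0]
opening: 0.331
```

```bash
python3 go.py 535.8 -248.2 85
python3 - <<'E'
from station import *
from h import *
for n in ["top","scene","wrist"]:
    f=grab_frame(n); cv2.imwrite(f"pics/{n}4.png",f["pixels"]);np.savez(f"pics/{n}4.npz",**f)
E
```

```text
t 4.47 pos [ 534.7 -245.8  127.1] force [ 0.4  0.1 -2. ] open 0.331 jaw deg 67.8 z [-0.003  0.001 -1.   ] j6 -0.04
total cm [-0.2  -0.18  4.21] min rows 2.0
```

View pics/wrist4.png

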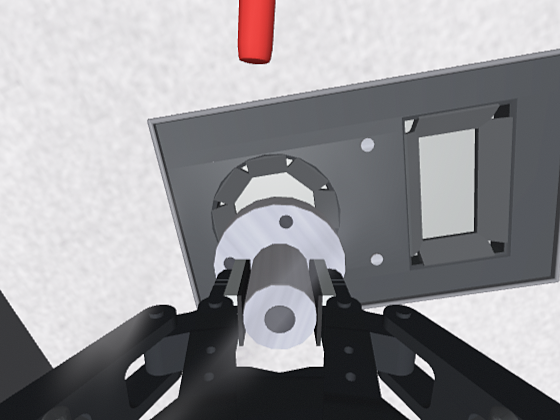

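View pics/top4.png

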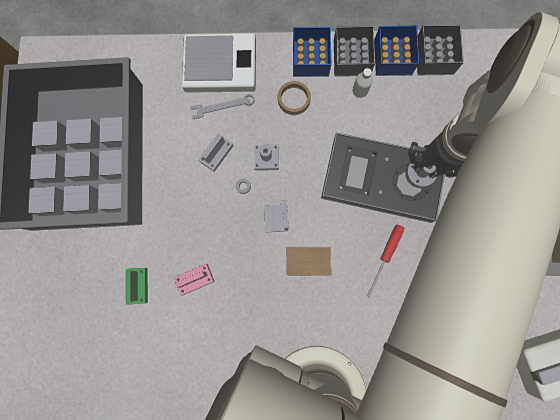

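The wrist view shows the hub above the round cutout, whose rim is at about (275,200), and the slot floor at (448,185). I'll check the seats against the wrist camera.

```bash
python3 - <<'E'
from h import *
f=dict(np.load("pics/wrist4.npz")); W=world(f); z=W[...,2]; g=f["pixels"].max(-1)
m=((abs(z-15)<8)&(g>150)&(np.hypot(W[...,0]-567,W[...,1]+111)<60)).astype(np.uint8)
nn,l,s,c=cv2.connectedComponentsWithStats(m); i=1+s[1:,4].argmax(); v,u=np.nonzero(l==i)
P=onplane(f,np.c_[u,v],15)[:,:2].astype(np.float32); r=cv2.minAreaRect(P); print(s[i],r)
# foam opening 114x74 at z=35: dark lip vs foam top
a=np.radians(77); print("round from slot",np.array(r[0])-140*np.array([np.cos(a),np.sin(a)]))
f2=f; 
m=((z>30)&(z<37)&(np.hypot(W[...,0]-535,W[...,1]+248)<90)&(np.hypot(W[...,0]-535,W[...,1]+248)>20)).astype(np.uint8)
for n in ["scene"]:
    f=dict(np.load("pics/scene0.npz")); g=f["pixels"].max(-1).astype(int)
    m=np.zeros((420,560),np.uint8); m[260:370,110:270]=(g[260:370,110:270]>95)
    m=cv2.erode(m,np.ones((2,2)))
    nn,l,s,c=cv2.connectedComponentsWithStats(m)
    for i in range(1,nn):
        if s[i,4]>150:
            v,u=np.nonzero(l==i); P=onplane(f,np.c_[u,v],15)[:,:2].astype(np.float32)
            print("scene",s[i],P.mean(0),cv2.minAreaRect(P))
E
```

```text
[ 419  129   56  110 5451] ((564.0431518554688, -110.15003967285156), (43.12899398803711, 84.89531707763672), 76.89408874511719)
round from slot [ 532.55000425 -246.56184874]
scene [ 111  261  123  109 1921] [ 432.8574  -231.94371] ((521.171875, -222.2722625732422), (268.15020751953125, 240.6315460205078), 62.63447570800781)
scene [252 261  18  75 699] [560.1393   -14.865808] ((580.4764404296875, -32.126861572265625), (37.340171813964844, 171.90452575683594), 63.72786331176758)
scene [211 289  25  36 633] [ 565.36914 -110.37136] ((564.5269775390625, -109.94595336914062), (40.075767517089844, 76.3030776977539), 77.36251831054688)
scene [141 309  30  27 589] [ 533.5028  -247.05133] ((533.0899658203125, -246.9978485107422), (54.58323669433594, 57.367835998535156), 24.82592010498047)
scene [ 147  338  123   32 1912] [ 673.6379  -147.30406] ((647.4326782226562, -176.21026611328125), (236.46551513671875, 63.053890228271484), 63.727848052978516)
```

Request:
{"name": "send_rows", "arguments": {"deltas": [{"tx": 0.06, "ty": -0.17, "tz": 1.5, "spin": 0, "gripper": 0}, {"tx": 0, "ty": 0, "tz": 2, "spin": 0, "gripper": 0}, {"tx": 0, "ty": 0, "tz": 1.5, "spin": 0, "gripper": 0}, {"tx": 0, "ty": 0, "tz": 1, "spin": 0, "gripper": 0}, {"tx": 0, "ty": 0, "tz": 0.8, "spin": 0, "gripper": 0}, {"tx": 0, "ty": 0, "tz": 0.4, "spin": 0, "gripper": 0}, {"tx": 0, "ty": 0, "tz": 0, "spin": 0, "gripper": 0}, {"tx": 0, "ty": 0, "tz": 0, "spin": 0, "gripper": 0}], "grip_force": 100}}

```text
t: 5.28
eef_pos: [534.7, -247.8, 57.6]
ee_rot: [0.0, 0.193, 0.981, -0.0]
force: [-0.0, -0.0, -1.9]
opening: 0.327
```

Request:
{"name": "send_rows", "arguments": {"deltas": [{"tx": 0, "ty": 0, "tz": 0.2, "spin": 0, "gripper": 0}, {"tx": 0, "ty": 0, "tz": 0.2, "spin": 0, "gripper": 0}, {"tx": 0, "ty": 0, "tz": 0.2, "spin": 0, "gripper": 0}, {"tx": 0, "ty": 0, "tz": 0, "spin": 0, "gripper": 0}]}}

```text
t: 5.62
eef_pos: [534.7, -248.0, 51.5]
ee_rot: [0.001, 0.193, 0.981, -0.0]
force: [-1.6, 0.6, 1.8]
opening: 0.326
```

Lip contact begins (force +3.7 N relative to hanging). Pressing on.

Request:
{"name": "send_rows", "arguments": {"deltas": [{"tx": 0, "ty": 0, "tz": 0.2, "spin": 0, "gripper": 0}, {"tx": 0, "ty": 0, "tz": 0.2, "spin": 0, "gripper": 0}, {"tx": 0, "ty": 0, "tz": 0, "spin": 0, "gripper": 0}]}}

```text
t: 5.87
eef_pos: [534.2, -247.7, 46.5]
ee_rot: [-0.0, 0.193, 0.981, 0.0]
force: [-0.6, -0.8, -1.0]
opening: 0.324
```

Request:
{"name": "send_rows", "arguments": {"deltas": [{"tx": 0, "ty": 0, "tz": 0.15, "spin": 0, "gripper": 0}, {"tx": 0, "ty": 0, "tz": 0, "spin": 0, "gripper": 0}, {"tx": 0, "ty": 0, "tz": 0, "spin": 0, "gripper": 0}]}}

```text
t: 6.12
eef_pos: [534.2, -247.8, 45.3]
ee_rot: [-0.0, 0.193, 0.981, 0.0]
force: [-2.1, -0.1, 0.5]
opening: 0.323
```

Request:
{"name": "send_rows", "arguments": {"deltas": [{"tx": 0, "ty": 0, "tz": 0.15, "spin": 0, "gripper": 0}, {"tx": 0, "ty": 0, "tz": 0.1, "spin": 0, "gripper": 0}, {"tx": 0, "ty": 0, "tz": 0, "spin": 0, "gripper": 0}]}}

```text
t: 6.37
eef_pos: [534.3, -247.8, 45.2]
ee_rot: [0.0, 0.193, 0.981, -0.0]
force: [-9.9, 3.4, 17.2]
opening: 0.326
```

Request:
{"name": "send_rows", "arguments": {"deltas": [{"tx": 0, "ty": 0, "tz": 0.15, "spin": 0, "gripper": 0}, {"tx": 0, "ty": 0, "tz": 0, "spin": 0, "gripper": 0}]}}

```text
t: 6.53
eef_pos: [534.3, -247.8, 45.2]
ee_rot: [0.001, 0.193, 0.981, -0.0]
force: [-14.1, 5.5, 28.4]
opening: 0.323
```

Request:
{"name": "send_rows", "arguments": {"deltas": [{"tx": 0, "ty": 0, "tz": -0.35, "spin": 0, "gripper": 0}, {"tx": 0, "ty": 0, "tz": 0, "spin": 0, "gripper": 0.7}, {"tx": 0, "ty": 0, "tz": 0, "spin": 0, "gripper": 0.7}, {"tx": 0, "ty": 0, "tz": 0, "spin": 0, "gripper": 0.7}, {"tx": 0, "ty": 0, "tz": 0, "spin": 0, "gripper": 0.7}, {"tx": 0, "ty": 0, "tz": -1, "spin": 0, "gripper": 0.7}, {"tx": 0, "ty": 0, "tz": -2, "spin": 0, "gripper": 0.7}, {"tx": 0, "ty": 0, "tz": -3, "spin": 0, "gripper": 0.8}, {"tx": 0, "ty": 0, "tz": -3.5, "spin": 0, "gripper": 1}, {"tx": 0, "ty": 0, "tz": -2, "spin": 0, "gripper": 1}, {"tx": 0, "ty": 0, "tz": 0, "spin": 0, "gripper": 1}]}}

```text
t: 7.45
eef_pos: [536.1, -248.6, 166.1]
ee_rot: [0.004, 0.193, 0.981, -0.001]
force: [0.4, -0.9, 1.0]
opening: 0.999
```

```bash
python3 go.py 622 263.7 150 55
python3 - <<'E'
from station import *
from h import *
f=grab_frame("wrist"); cv2.imwrite(f"pics/w5.png",f["pixels"]); W=world(f); z=W[...,2]
d=np.hypot(W[...,0]-534,W[...,1]+247.8)
m=(d<25)&(z>70); v,u=np.nonzero(m); P=onplane(f,np.c_[u,v],80)[:,:2].astype(np.float32); print(np.median(z[m]),cv2.minEnclosingCircle(P))
m=(d<34)&(d>19)&(z>25)&(z<48); print("flange z",np.median(z[m]))
m=(d<75)&(d>55)&(z>25)&(z<48); print("foam z",np.median(z[m]))
E
```

```text
t 7.45 pos [ 536.1 -248.6  166.1] force [ 0.4 -0.9  1. ] open 0.999 jaw deg 67.8 z [ 0.007 -0.003 -1.   ] j6 -0.05
total cm [11.43 50.67  1.5 ] min rows 13.0
spin 0.223
249.01027868802538 ((630.7879638671875, -286.6385192871094), 121.6632080078125)
flange z 35.570125678597606
foam z 35.50257646133599
```

View pics/w5.png

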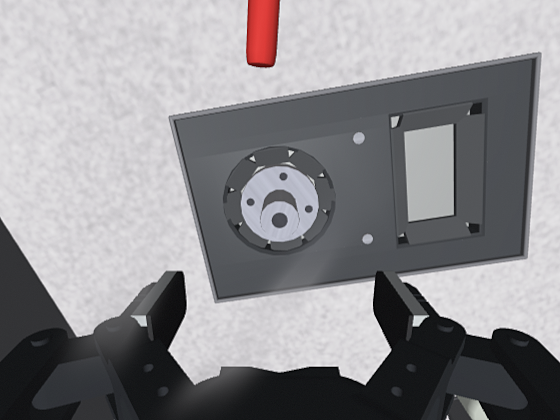

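The hub sits centred in the round cutout at (280,205). Its flange is at 35.6 mm against foam at 35.5 mm, so it is flush. Next is the foot.

Request:
{"name": "send_rows", "arguments": {"deltas": [{"tx": 0.5, "ty": 2.0, "tz": 0, "spin": 0, "gripper": 1}, {"tx": 0.8, "ty": 3.5, "tz": 0, "spin": 0, "gripper": 1}, {"tx": 0.8, "ty": 3.5, "tz": 0, "spin": 0, "gripper": 1}, {"tx": 0.8, "ty": 3.5, "tz": 0, "spin": 0, "gripper": 1}, {"tx": 0.8, "ty": 3.5, "tz": 0, "spin": 0, "gripper": 1}, {"tx": 0.8, "ty": 3.5, "tz": 0, "spin": 0, "gripper": 1}, {"tx": 0.8, "ty": 3.5, "tz": 0, "spin": 0, "gripper": 1}, {"tx": 0.8, "ty": 3.5, "tz": 0, "spin": 0, "gripper": 1}, {"tx": 0.8, "ty": 3.5, "tz": 0, "spin": 0, "gripper": 1}, {"tx": 0.8, "ty": 3.5, "tz": 0, "spin": 0, "gripper": 1}, {"tx": 0.8, "ty": 3.5, "tz": 0, "spin": 0, "gripper": 1}, {"tx": 0.8, "ty": 3.5, "tz": 0, "spin": 0, "gripper": 1}]}}

```text
t: 8.5
eef_pos: [601.0, 164.0, 158.9]
ee_rot: [-0.001, 0.193, 0.981, -0.0]
force: [0.7, 0.1, -0.1]
opening: 1.002
```

```bash
python3 go.py 622 263.7 150 55
```

```text
t 8.5 pos [601.  164.  158.9] force [ 0.7  0.1 -0.1] open 1.002 jaw deg 67.8 z [-0.001 -0.    -1.   ] j6 0.65
total cm [ 1.82 10.02  0.89] min rows 3.0
spin 0.223
```

Request:
{"name": "send_rows", "arguments": {"deltas": [{"tx": 0.5, "ty": 3.0, "tz": 0.3, "spin": 0, "gripper": 1}, {"tx": 0.5, "ty": 3.0, "tz": 0.3, "spin": 0, "gripper": 1}, {"tx": 0.5, "ty": 2.5, "tz": 0, "spin": 0, "gripper": 1}, {"tx": 0.3, "ty": 1.5, "tz": 0, "spin": 0, "gripper": 1}, {"tx": 0, "ty": 0, "tz": 0, "spin": 0.11, "gripper": 1}, {"tx": 0, "ty": 0, "tz": 0, "spin": 0.11, "gripper": 1}, {"tx": 0, "ty": 0, "tz": 0, "spin": 0, "gripper": 1}, {"tx": 0, "ty": 0, "tz": 0, "spin": 0, "gripper": 1}]}}

```text
t: 9.17
eef_pos: [622.3, 261.6, 153.0]
ee_rot: [-0.001, 0.298, 0.955, -0.0]
force: [0.5, 0.8, -0.3]
opening: 1.002
```

```bash
python3 w.py w6 621.5 263.7; python3 go.py 621.5 263.7 28 55
```

```text
65 1513 px 283.0 217.0 ((620.5914916992188, 265.0726623535156), 37.30559539794922) ((620.607177734375, 265.2472839355469), (11.792282104492188, 74.12433624267578), 55.117862701416016)
20 4043 px 282.0 200.0 ((620.7669677734375, 264.796630859375), 50.22414779663086) ((620.450927734375, 265.1773681640625), (49.70903778076172, 89.11946105957031), 55.17414474487305)
t 9.22 pos [622.4 261.5 153.3] force [-0.4 -0.3 -0.6] open 0.999 jaw deg 55.4 z [-0.001 -0.    -1.   ] j6 1.0
total cm [ 0.19  0.15 12.53] min rows 4.0
spin 0.007
```

View pics/w6.png

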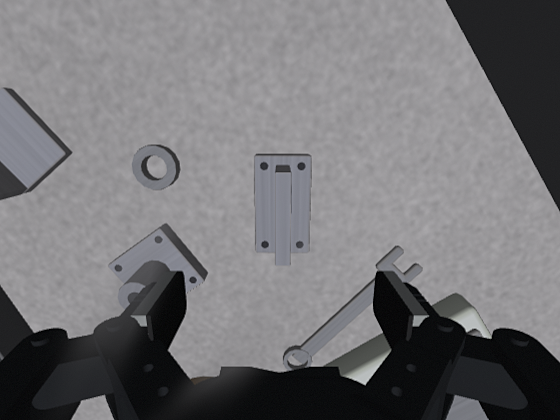

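The wrist view shows the foot at (282,205), with its fin aligned to the jaws and the base centre at (620.6,265.2). Descend and grip.

Request:
{"name": "send_rows", "arguments": {"deltas": [{"tx": 0.3, "ty": 0.2, "tz": 2.2, "spin": 0, "gripper": 1}, {"tx": 0, "ty": 0, "tz": 2.5, "spin": 0, "gripper": 1}, {"tx": 0, "ty": 0, "tz": 2.5, "spin": 0, "gripper": 1}, {"tx": 0, "ty": 0, "tz": 2.5, "spin": 0, "gripper": 1}, {"tx": 0, "ty": 0, "tz": 1.5, "spin": 0, "gripper": 1}, {"tx": 0, "ty": 0, "tz": 1.0, "spin": 0, "gripper": 1}, {"tx": 0, "ty": 0, "tz": 0, "spin": 0, "gripper": 0.5}, {"tx": 0, "ty": 0, "tz": 0, "spin": 0, "gripper": 0.1}, {"tx": 0, "ty": 0, "tz": 0, "spin": 0, "gripper": 0}, {"tx": 0, "ty": 0, "tz": 0, "spin": 0, "gripper": 0}, {"tx": 0, "ty": 0, "tz": 0, "spin": 0, "gripper": 0}, {"tx": 0, "ty": 0, "tz": 0, "spin": 0, "gripper": 0}], "grip_force": 100}}

```text
t: 10.22
eef_pos: [621.7, 265.2, 32.9]
ee_rot: [0.001, 0.299, 0.954, 0.0]
force: [-0.8, -1.3, 3.8]
opening: 0.144
```

Request:
{"name": "send_rows", "arguments": {"deltas": [{"tx": 0, "ty": 0, "tz": 0, "spin": 0, "gripper": 0}, {"tx": 0, "ty": 0, "tz": 0, "spin": 0, "gripper": 0}]}}

```text
t: 10.38
eef_pos: [621.7, 265.2, 33.0]
ee_rot: [0.001, 0.299, 0.954, 0.0]
force: [-1.4, -0.5, 5.7]
opening: 0.124
```

Request:
{"name": "send_rows", "arguments": {"deltas": [{"tx": 0, "ty": 0, "tz": -0.5, "spin": 0, "gripper": 0}, {"tx": 0, "ty": 0, "tz": -1, "spin": 0, "gripper": 0}, {"tx": 0, "ty": 0, "tz": -2, "spin": 0, "gripper": 0}, {"tx": 0, "ty": 0, "tz": -3, "spin": 0, "gripper": 0}, {"tx": 0, "ty": 0, "tz": -3, "spin": 0, "gripper": 0}, {"tx": 0, "ty": 0, "tz": -1, "spin": 0, "gripper": 0}, {"tx": 0, "ty": 0, "tz": 0, "spin": -0.1, "gripper": 0}, {"tx": 0, "ty": 0, "tz": 0, "spin": -0.1, "gripper": 0}, {"tx": 0, "ty": 0, "tz": 0, "spin": -0.1, "gripper": 0}, {"tx": 0, "ty": 0, "tz": 0, "spin": -0.08, "gripper": 0}, {"tx": 0, "ty": 0, "tz": 0, "spin": 0, "gripper": 0}]}}

```text
t: 11.3
eef_pos: [621.1, 265.0, 136.1]
ee_rot: [-0.0, 0.112, 0.994, -0.0]
force: [-0.1, -0.3, -3.8]
opening: 0.128
```

```bash
python3 w.py w7 621.5 263.7; python3 go.py 565 -110.7 130 77
```

```text
none
none
t 11.35 pos [621.1 265.  136.2] force [-0.4 -1.2 -3.2] open 0.122 jaw deg 76.9 z [-0.001 -0.    -1.   ] j6 0.63
total cm [ -3.07 -37.86   0.65] min rows 10.0
spin -0.002
```

View pics/w7.png

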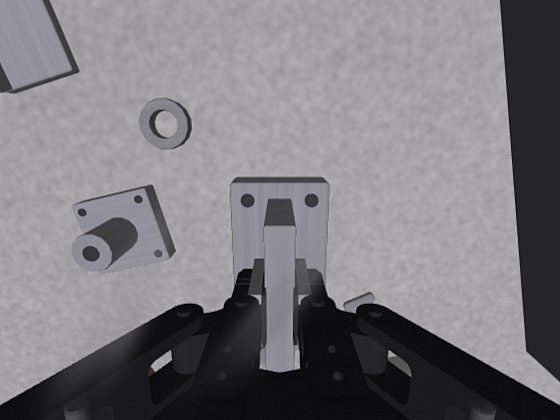

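The foot is held straight in the jaws at (280,290), −3.2 N. Carrying it to the slot.

Request:
{"name": "send_rows", "arguments": {"deltas": [{"tx": -0.2, "ty": -2.0, "tz": 0, "spin": 0, "gripper": 0}, {"tx": -0.3, "ty": -3.6, "tz": 0, "spin": 0, "gripper": 0}, {"tx": -0.3, "ty": -3.6, "tz": 0, "spin": 0, "gripper": 0}, {"tx": -0.3, "ty": -3.6, "tz": 0, "spin": 0, "gripper": 0}, {"tx": -0.3, "ty": -3.6, "tz": 0, "spin": 0, "gripper": 0}, {"tx": -0.3, "ty": -3.6, "tz": 0, "spin": 0, "gripper": 0}, {"tx": -0.3, "ty": -3.6, "tz": 0, "spin": 0, "gripper": 0}, {"tx": -0.3, "ty": -3.6, "tz": 0, "spin": 0, "gripper": 0}, {"tx": -0.3, "ty": -3.6, "tz": 0, "spin": 0, "gripper": 0}, {"tx": -0.2, "ty": -3.0, "tz": 0, "spin": 0, "gripper": 0}, {"tx": -0.2, "ty": -2.5, "tz": 0, "spin": 0, "gripper": 0}, {"tx": -0.1, "ty": -1.5, "tz": 0, "spin": 0, "gripper": 0}]}}

```text
t: 12.35
eef_pos: [565.4, -112.8, 136.8]
ee_rot: [-0.0, 0.116, 0.993, -0.0]
force: [-0.2, -0.3, -2.7]
opening: 0.126
```

Request:
{"name": "send_rows", "arguments": {"deltas": [{"tx": 0, "ty": 0, "tz": 0, "spin": 0, "gripper": 0}, {"tx": 0, "ty": 0, "tz": 0, "spin": 0, "gripper": 0}]}}

```text
t: 12.52
eef_pos: [565.9, -110.8, 136.7]
ee_rot: [-0.0, 0.116, 0.993, 0.0]
force: [-0.4, 0.3, -2.7]
opening: 0.125
```

```bash
python3 go.py 565 -110.7 60 77;python3 w.py w8 0 0
```

```text
t 12.52 pos [ 565.9 -110.8  136.7] force [-0.4  0.3 -2.7] open 0.125 jaw deg 76.7 z [-0.  0. -1.] j6 0.04
total cm [ 0.09 -0.01  7.67] min rows 2.0
spin -0.005
none
none
```

View pics/w8.png

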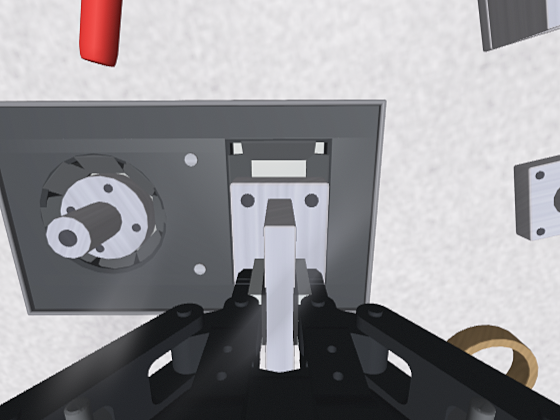

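The foot is aligned above the slot, with its edges parallel at (230–330, 140). Lowering.

Request:
{"name": "send_rows", "arguments": {"deltas": [{"tx": 0.05, "ty": 0, "tz": 1.5, "spin": 0, "gripper": 0}, {"tx": 0, "ty": 0, "tz": 2, "spin": 0, "gripper": 0}, {"tx": 0, "ty": 0, "tz": 2, "spin": 0, "gripper": 0}, {"tx": 0, "ty": 0, "tz": 1, "spin": 0, "gripper": 0}, {"tx": 0, "ty": 0, "tz": 0.7, "spin": 0, "gripper": 0}, {"tx": 0, "ty": 0, "tz": 0.4, "spin": 0, "gripper": 0}, {"tx": 0, "ty": 0, "tz": 0, "spin": 0, "gripper": 0}, {"tx": 0, "ty": 0, "tz": 0, "spin": 0, "gripper": 0}]}}

```text
t: 13.23
eef_pos: [566.1, -109.9, 61.8]
ee_rot: [0.0, 0.114, 0.994, -0.0]
force: [-0.5, 0.3, -2.7]
opening: 0.123
```

Request:
{"name": "send_rows", "arguments": {"deltas": [{"tx": 0, "ty": 0, "tz": 0.2, "spin": 0, "gripper": 0}, {"tx": 0, "ty": 0, "tz": 0.2, "spin": 0, "gripper": 0}, {"tx": 0, "ty": 0, "tz": 0.2, "spin": 0, "gripper": 0}, {"tx": 0, "ty": 0, "tz": 0, "spin": 0, "gripper": 0}]}}

```text
t: 13.57
eef_pos: [565.9, -110.4, 55.6]
ee_rot: [0.001, 0.114, 0.994, -0.0]
force: [-2.2, -0.7, 1.4]
opening: 0.126
```

Request:
{"name": "send_rows", "arguments": {"deltas": [{"tx": 0, "ty": 0, "tz": 0.2, "spin": 0, "gripper": 0}, {"tx": 0, "ty": 0, "tz": 0.2, "spin": 0, "gripper": 0}, {"tx": 0, "ty": 0, "tz": 0, "spin": 0, "gripper": 0}]}}

```text
t: 13.82
eef_pos: [565.7, -110.1, 51.1]
ee_rot: [0.0, 0.114, 0.994, -0.0]
force: [0.1, -1.1, -0.3]
opening: 0.126
```

Request:
{"name": "send_rows", "arguments": {"deltas": [{"tx": 0, "ty": 0, "tz": 0.2, "spin": 0, "gripper": 0}, {"tx": 0, "ty": 0, "tz": 0.15, "spin": 0, "gripper": 0}, {"tx": 0, "ty": 0, "tz": 0, "spin": 0, "gripper": 0}]}}

```text
t: 14.07
eef_pos: [565.7, -110.2, 48.0]
ee_rot: [0.0, 0.114, 0.994, -0.0]
force: [-2.4, -0.2, 6.3]
opening: 0.12
```

TCP 48.0 = floor 15 + 33, as expected. One firmer push to confirm the stop.

Request:
{"name": "send_rows", "arguments": {"deltas": [{"tx": 0, "ty": 0, "tz": 0.15, "spin": 0, "gripper": 0}, {"tx": 0, "ty": 0, "tz": 0.15, "spin": 0, "gripper": 0}, {"tx": 0, "ty": 0, "tz": 0, "spin": 0, "gripper": 0}]}}

```text
t: 14.32
eef_pos: [565.7, -110.2, 47.9]
ee_rot: [0.001, 0.114, 0.994, -0.0]
force: [-13.2, 1.1, 28.4]
opening: 0.128
```

Request:
{"name": "send_rows", "arguments": {"deltas": [{"tx": 0, "ty": 0, "tz": -0.35, "spin": 0, "gripper": 0}, {"tx": 0, "ty": 0, "tz": 0, "spin": 0, "gripper": 0.5}, {"tx": 0, "ty": 0, "tz": 0, "spin": 0, "gripper": 0.5}, {"tx": 0, "ty": 0, "tz": 0, "spin": 0, "gripper": 0.5}, {"tx": 0, "ty": 0, "tz": 0, "spin": 0, "gripper": 0.5}, {"tx": 0, "ty": 0, "tz": -1, "spin": 0, "gripper": 0.5}, {"tx": 0, "ty": 0, "tz": -2, "spin": 0, "gripper": 0.5}, {"tx": 0, "ty": 0, "tz": -3, "spin": 0, "gripper": 0.5}, {"tx": 0, "ty": 0, "tz": -3.5, "spin": 0, "gripper": 1}, {"tx": 0, "ty": 0, "tz": -3.5, "spin": 0, "gripper": 1}, {"tx": 0, "ty": 0, "tz": -1, "spin": 0, "gripper": 1}, {"tx": 0, "ty": 0, "tz": 0, "spin": 0, "gripper": 1}]}}

```text
t: 15.32
eef_pos: [567.0, -110.3, 192.4]
ee_rot: [0.003, 0.114, 0.994, -0.0]
force: [0.4, 0.4, -0.1]
opening: 0.996
```

```bash
python3 go.py 565 -110 60
python3 - <<'E'
from station import *
from h import *
for n in ["wrist","scene"]:
    f=grab_frame(n); cv2.imwrite(f"pics/{n}9.png",f["pixels"]); W=world(f); z=W[...,2]; X,Y=W[...,0],W[...,1]
    cv2.imwrite(f"pics/{n}9z.png",cv2.resize(f["pixels"][230:380,100:300],None,fx=3,fy=3)) 
    g=f["pixels"].min(-1)
    for nm,c,R in(("hub",(534,-247.5),36),("foot",(565,-110.5),50)):
        d=np.hypot(X-c[0],Y-c[1])
        m=(d<R)&(z>68)&(z<90); v,u=np.nonzero(m); P=onplane(f,np.c_[u,v],80)[:,:2].astype(np.float32)
        print(n,nm,"top z",np.median(z[m]),len(u),cv2.minAreaRect(P) if len(u) else 0)
        m=(d<R)&(z>28)&(z<48)&(g>120); print("   flange z",np.median(z[m]),m.sum())
        if m.sum()>50:
            A=np.c_[X[m],Y[m],np.ones(m.sum())]; print("   slope",np.linalg.lstsq(A,z[m],rcond=None)[0][:2])
    m=(z>30)&(z<38)&(g<100)&(np.hypot(X-550,Y+180)<18); print("  foam",np.median(z[m]))
E
```

```text
t 15.32 pos [ 567.  -110.3  192.4] force [ 0.4  0.4 -0.1] open 0.996 jaw deg 76.9 z [ 0.006 -0.001 -1.   ] j6 0.04
total cm [ 0.29 -0.02 13.24] min rows 4.0
wrist hub top z 80.56530770137539 1195 ((532.2587280273438, -244.66964721679688), (29.566503524780273, 35.510868072509766), 14.174180030822754)
   flange z 35.694731267363096 2306
   slope [0.00204394 0.0003471 ]
wrist foot top z 80.4258475658362 1283 ((563.853271484375, -109.95484924316406), (11.94385814666748, 74.80339050292969), 76.5369873046875)
   flange z 35.40871056738371 3268
   slope [-0.00020355 -0.00035448]
  foam 35.58195516519527
scene hub top z 79.97764201617218 212 ((537.9323120117188, -245.7390594482422), (36.11468505859375, 29.184938430786133), 19.89828109741211)
   flange z nan 0
scene foot top z 80.44788378841326 224 ((568.7808837890625, -109.70055389404297), (11.933518409729004, 79.27825164794922), 76.95787811279297)
   flange z nan 0
  foam 35.14363503319947
  return _methods._mean(a, axis=axis, dtype=dtype,
  ret = ret.dtype.type(ret / rcount)
```

View pics/wrist9.png

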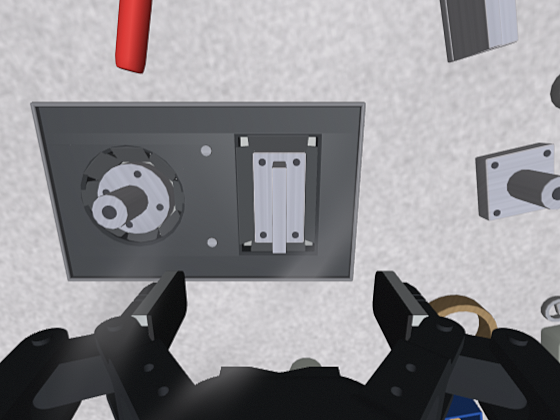

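View pics/scene9z.png

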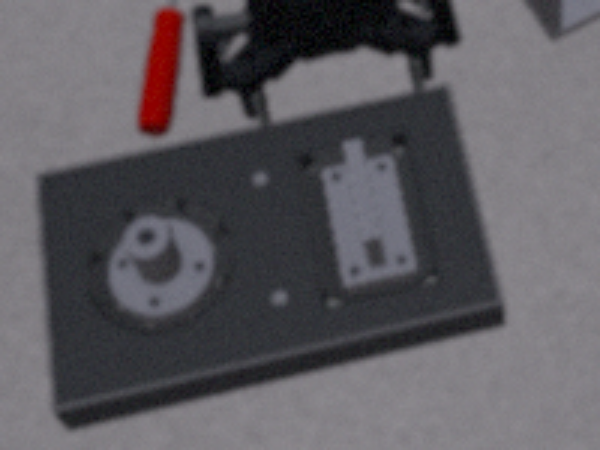

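Both parts sit flush and centred: in the wrist view the hub is at (130,195) and the foot at (278,200). The tops are at 80 mm as expected and the gripper is clear. Handing in.

```bash
python3 -c "
from station import *
print(hand_in())"
```

```text
the job is handed in; nothing more can be done
None
```

I pressed the hub into the round cutout and the foot into the rectangular one. I let go of both, raised the gripper clear and handed in at about 15.5 s of the 58 s. I did not move the square hub, the bracket or the coloured look-alikes.

**Push:** each part stopped hard with the tool at the height expected for the cutout floor, at about 28 N. The lips' 10 to 25 N resistance never showed in the readings, because forces are only given at the end of each move.

**Height and tilt:** both flanges read 35.4 to 35.7 mm against foam at about 35.5 mm, and both tops read about 80 mm as they should. The wrist camera's range data shows tilt of about 0.002 rad or less.

**Position:** both parts are within about 5 mm of the cutout centres, against the 14 mm allowed. The foot is within 0.01 rad of the cutout's direction.

**Disagreements:**
- The wrist and scene cameras put the parts 5 to 6 mm apart in x, with the tool position in between.
- The scene view could not confirm flange height, because its brightness filter found no pixels.
- The first move call was refused because of an empty row; nothing had moved.

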